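# Set the airbrush regulator to its mark and pull the knob out to lock

### The job

Turn the bar knob of the air regulator clockwise until its pointer stands at the raised tab on the ring, without pulling it out yet; then lock it by pulling the knob straight up until you feel it come up hard against its stop, with one firm tug of about 16 N held for half a second and never more than 20 N. Let go with the knob left out and on the mark, do not push down hard on the regulator or turn the ring, and leave everything else on the table where it is.

Things in the scene. Friction and masses are not known exactly. Their poses are not given: they have to be found in the camera images.
- knob_grip (a point): Point in the bar grip of the air regulator's black knob, on its upright turning axis. The grip is a bar 44 mm long, 16 thick, 40 high on a round flange 48 mm across, 6 thick; the point is 15 mm below the bar's top, 25 mm above the flange's top face. Its x runs along the bar towards the pointer, z is up (outward).
- knob_top (a point): Centre of the bar grip's top face, 15 mm above knob_grip. Pulled straight up, the knob slides out against a steady drag of about 5 N and stays where it is left, until it meets a hard stop. How far that is differs each time (8 to 14 mm from where it starts) and cannot be told from its height: it must be felt.
- knob_tip (a point): Tip of the short pointer on the knob's flange, in line with the bar, 38 mm from the turning axis, 28.5 mm below knob_grip; a white line on the bar's top is on its side. The knob turns stiffly (0.15 N m) and stays where it is left. From above, the mark is 0.4 to 1.6 rad clockwise of the tip at the start.
- mark (a point): The mark: inner end of the top of a small raised dark steel tab (10 mm long radially, 8 wide, 4 high) on the flat steel ring, 96 mm across, below the knob; 38 mm from the turning axis. The knob is on the mark when knob_tip is straight above this point (5 to 18 mm above it). Leave the ring as it is.
- mount (a joint): Rise in m of the whole regulator body on its rubber spring mount: 0 at rest, positive pulled up, negative pressed down; 8 N per mm, so 16 N of pull raises it 2 mm. It springs back when let go. Any pull on the knob acts through it.
- regulator: The regulator's 110 mm square steel foot, fixed to the table, origin under its centre, straight below the knob's turning axis. On it stand the mount and the 64 mm square metal body with a gauge on one side; knob_grip is 0.135 to 0.147 m above the table.
- green_bottle: Bystander: green glass bottle with steel cap, 60 mm across, 220 mm tall; origin at the middle of its underside. Leave it alone.
- paint_jar: Bystander: closed white jar, 64 mm across, 75 mm tall; origin at the middle of its underside. Leave it alone.
- tape_roll: Bystander: paper tape roll lying flat, 90 mm across, 25 mm high; origin at the middle of its underside. Leave it alone.
- brush: Bystander: paint brush lying flat. Leave it alone.
- palette_knife: Bystander: palette knife lying flat, 200 mm long. Leave it alone.
- rinse_cup: Bystander: white cup, 76 mm across, 90 mm tall; origin at the middle of its underside. Leave it alone.
- nozzle_cap: Bystander: small metal cone, 32 mm across, 22 mm tall, beside the regulator; origin at the middle of its underside. Leave it alone.
- spray_can: Bystander: plain metal can, 52 mm across, 150 mm tall; origin at the middle of its underside. Leave it alone.
Mind the look-alikes: they are no part of the job. Of the things that look like the regulator, the smaller one is meant.

How it is judged:
On the way, in this order (a step that is already met when the one before it is completed fails the run):
1. the knob, still in (raised less than 4 mm), is turned so that its pointer tip is within 4 mm (horizontally) of the mark (horizontal distance between knob_tip and mark below 0.004 m and distance of knob_grip from where it was at the start of the episode below 0.004 m), for 0.2 s.
2. on the mark, the knob is drawn out at least 6 mm and tugged against its stop with at least 11 N (mount raised 1.4 mm) for 0.2 s (horizontal distance between knob_tip and mark below 0.004 m and distance of knob_grip from where it was at the start of the episode above 0.006 m and value of joint mount above 0.0014 m), for 0.2 s.
At the end, for the whole second after the job is handed in: The pointer tip is within 4 mm (horizontally) of the mark, the knob stands at least 6 mm further out than at the start, and the regulator is back at rest on its mount (within 0.5 mm) (horizontal distance between knob_tip and mark below 0.004 m and distance of knob_grip from where it was at the start of the episode above 0.006 m and value of joint mount between -0.0005 and 0.0005 m); the robot touches nothing.
It fails at once if the regulator is pulled with more than about 23 N (mount raised over 2.9 mm) (value of joint mount above 0.0029 m).
It fails at once if the regulator is pressed down with more than about 23 N (mount down over 2.9 mm) (value of joint mount below -0.0029 m).
It fails at once if the knob is pulled out more than 4 mm while its pointer is more than 5 mm off the mark (distance of knob_grip from where it was at the start of the episode above 0.004 m and horizontal distance between knob_tip and mark above 0.005 m).
It fails at once if the mark ring is turned or moved by more than 5 mm (distance of mark from where it was at the start of the episode above 0.005 m).
It fails at once if a bystander is moved more than 25 mm (distance of any of green_bottle, paint_jar, tape_roll, brush, palette_knife, rinse_cup, nozzle_cap, spray_can from where it was at the start of the episode above 0.025 m).
It also fails if it takes over 54 s, if anything falls off the work surface, if the arm or the gripper's body presses on something with over 40 N, if the wrist force passes 120 N, or if a joint passes its speed limit or range.

### The arm

A 6-joint arm with a two-finger parallel gripper is mounted at the origin on the work surface. World frame = base frame: x ahead of the robot, y to its left, z up, the work surface at z = 0. Lengths are in m, angles in rad, forces in N, time in s.
With the tool pointing down it reaches from about 0.3 to 0.875 m from the base axis. Payload 4.2 kg.
Tool frame: the origin (TCP) lies midway between the tips of the shut fingers; the grasp point (between the pads) lies 19 mm behind it; z points along the fingers, y is the line along which they close (so a half turn about z gives the same grasp; the last joint's range is limited). The gripper opens to 85 mm and grips with 20 to 120 N. Pads are 22 mm wide; open, the fingers measure 114 mm over their backs; the gripper's body (76 mm by 85 mm) begins 54 mm behind the grasp point. The pads swing forward as they close: fully open they stand 13 mm farther back than shut.
Start: joints at [1.292, 0.32, 1.565, -0, 1.257, -0.02], TCP at [0.147, 0.556, 0.231] pointing down, gripper open.
Joint ranges: [-3.11, 3.11], [-0.84, 2.01], [0.21, 2.61], [-1.34, 4.49], [0.05, 2.63], [-2.56, 2.56]. Speed limits (rad/s): [2.57, 2.57, 3.14, 3.14, 3.14, 3.14].

### API

Orientations are given as a unit quaternion [w, x, y, z].
In Python, from plant import bot, eoat, imaging, nets gives the robot as it stands. Calls block until the motion is done:
- bot.movep(position, orientation): joint-space move of the TCP to a pose.
- bot.move_linear(position, rotation=None, velocity=0.15, max_force=None): straight line of the TCP; rotation=None keeps the orientation; velocity is the mean speed in m/s. With max_force (N) it stops when the force on the tool has changed by that much, and returns True; else False.
- bot.move_j(angles): joint-space move.
- eoat.set_gripper(opening, f_grip=None): finger opening in m; f_grip is the grip in N (None keeps the last); returns when the fingers have stopped.
- bot.pause(seconds).
- bot.solve_ik(position, orientation): joint angles nearest the present ones, or None.
- bot.read_state(): the state.
- imaging.get_image(name): name is "scene" or "top"; returns a dict with "pixels" (420x560x3 uint8, red, green, blue), "fovy" (degrees; the focal length in pixels is half the picture's height over the tangent of half this angle, whatever the lens; pixels are square), "cx", "cy" (the principal point, pixels), "R" (3x3) and "t" (3): a world point X has camera coordinates R X + t. Camera axes: x right, y down, z forward; pixel columns grow to the right and rows downward; lengths in m; the calibration is good to about 2 mm. A picture is of the moment at which its call begins. There is no depth.
A pose or a line that the arm cannot do raises bot.IKError and nothing moves.
- bot.finish_job(): hands the job in; it is judged then, once.
Trained networks look in the newest picture that a camera, given by its name, has taken for a name from the list of things; names that differ only in an ending like _2 or _b are one class to them, and where a whole thing is asked for, a point or a joint stands for the part that bears it (a point fixed in the world has none). Each returns a list of dicts, best first, with "score" (0 to 1); they miss things now and then, are a little off and sometimes report something else, mostly with a low value. They report only what shows in the picture. A call takes as long as a camera call. They do not tell look-alikes from the thing itself.
- nets.trace(label, camera): "pixels" (420x560 bool, what is visible of it) and "bbox" ([left, top, width, height] in pixels, round what is visible of it).
- nets.place_of(label, camera): "centre" ([row, column] in pixels: a listed point, or the origin of a listed thing).
The state is a dict: "clock": time; "joint_pos": joint angles; "qd": joint speeds; "tau": joint torques, N m; "tcp_pos": TCP position; "tool_rot": TCP orientation; "force": force on the tool from outside, world axes, zero at the start; "wrist_torque": the same for the moment, N m; "opening": finger opening in m; "grasp_force": force on a finger pad.
Only numpy, scipy, OpenCV 4.12 (cv2) and the standard library are available. Lean on these libraries where they do the work, as an engineer would, in place of code of your own. Each camera call takes 0.05 s, during which the arm holds its last target. There are 200 camera calls.

## Working session

There is one attempt and no reset: what is moved stays moved. The work goes in short steps, each a Python script; the robot and the scene stay as the last script left them, time stands still between calls to the robot, and variables do not carry over. Pictures are saved under pics/ and viewed, at most 10 in all, crops included, and the job is handed in when it is done.

```bash
mkdir -p pics; cat > h.py <<'E'
import numpy as np, cv2
from plant import bot, eoat, imaging, nets
def cam(n):
    im=imaging.get_image(n); p=im["pixels"]; im["f"]=p.shape[0]/2/np.tan(np.radians(im["fovy"])/2)
    im["R"]=np.array(im["R"]); im["t"]=np.array(im["t"]); return im
def ray(im,rc):
    d=im["R"].T@np.array([(rc[1]-im["cx"])/im["f"],(rc[0]-im["cy"])/im["f"],1]); return -im["R"].T@im["t"],d
def atz(im,rc,z):
    o,d=ray(im,rc); return o+d*(z-o[2])/d[2]
def proj(im,X):
    c=im["R"]@np.array(X)+im["t"]; return np.array([im["cy"]+im["f"]*c[1]/c[2],im["cx"]+im["f"]*c[0]/c[2]])
def tri(a,pa,b,pb):
    A=np.zeros((3,3));v=np.zeros(3)
    for im,p in((a,pa),(b,pb)):
        o,d=ray(im,p);d=d/np.linalg.norm(d);P=np.eye(3)-np.outer(d,d);A+=P;v+=P@o
    X=np.linalg.solve(A,v); return X,[np.linalg.norm(proj(i,X)-p) for i,p in((a,pa),(b,pb))]
E
python3 - <<'E'
from h import *
np.set_printoptions(precision=4,suppress=True)
for n in("top","scene"):
    im=cam(n); cv2.imwrite(f"pics/{n}0.png",im["pixels"][...,::-1])
    print(n,im["fovy"],im["f"],"pos",-im["R"].T@im["t"])
    for l in("knob_grip","knob_top","knob_tip","mark","regulator"):
        print(l,[(np.round(d["centre"],1).tolist(),round(d["score"],2)) for d in nets.place_of(l,n)])
E
```

```text
top 55.39391671952289 400.042655996482 pos [ 0.3869 -0.0069  1.198 ]
knob_grip [([276.8, 270.7], 0.9), ([184.8, 317.7], 0.64), ([229.9, 312.1], 0.29)]
knob_top [([275.0, 270.9], 0.65), ([186.0, 317.8], 0.48)]
knob_tip [([258.2, 267.5], 0.84), ([176.4, 316.6], 0.66)]
mark [([255.0, 268.4], 0.68), ([180.1, 326.9], 0.63)]
regulator [([197.9, 313.5], 0.91), ([276.0, 276.2], 0.69), ([222.7, 203.8], 0.64), ([182.9, 324.7], 0.21)]
scene 45.06717953482409 506.14536849482215 pos [ 0.9435 -0.4208  1.0726]
knob_grip [([248.8, 254.8], 0.76), ([141.5, 224.3], 0.63)]
knob_top [([244.9, 256.9], 0.82), ([134.7, 218.8], 0.57)]
knob_tip [([164.5, 241.0], 0.71), ([267.1, 269.3], 0.67)]
mark [([279.4, 254.6], 0.69), ([167.0, 244.9], 0.56)]
regulator [([278.0, 260.0], 0.88), ([188.6, 228.4], 0.63)]
```

View pics/top0.png

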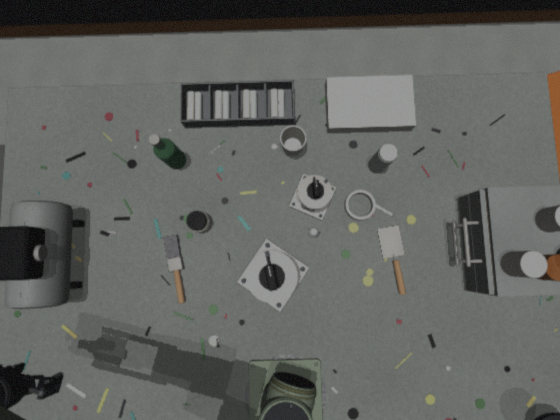

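View pics/scene0.png

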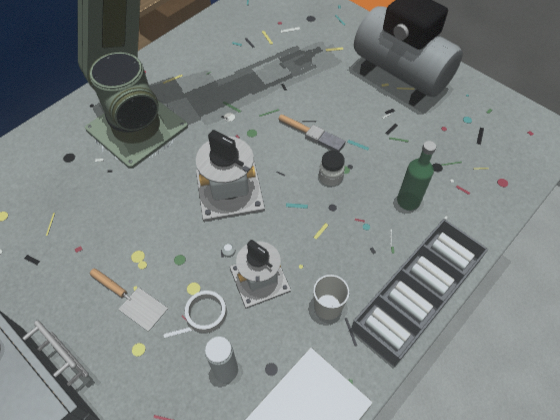

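```bash
python3 - <<'E'
from h import *
np.set_printoptions(precision=4,suppress=True)
T=cam("top");S=cam("scene")
print("grip",tri(T,(184.8,317.7),S,(248.8,254.8)),"top",tri(T,(186,317.8),S,(244.9,256.9)),"tip",tri(T,(176.4,316.6),S,(267.1,269.3)),"mark",tri(T,(180.1,326.9),S,(279.4,254.6)),"reg",atz(T,(197.9,313.5),0),atz(S,(278,260),0))
def crop(im,r,c,h):
    p=im["pixels"][r-h:r+h,c-h:c+h,::-1]; p=np.clip(255*(p/255.)**.6,0,255).astype(np.uint8)
    return cv2.resize(p,(400,400),interpolation=cv2.INTER_CUBIC)
cv2.imwrite("pics/c1.png",np.hstack([crop(T,188,316,25),crop(S,265,260,40)]))
for n,im in(("top",T),("scene",S)):
  for l in("knob_grip","regulator","mark"):
    print(n,l,[(d["bbox"],round(d["score"],2),int(d["pixels"].sum())) for d in nets.trace(l,n)])
E
```

```text
grip (array([ 0.5763, -0.104 ,  0.1624]), [np.float64(0.7848680309567279), np.float64(1.0176988734581291)]) top (array([ 0.574 , -0.1004,  0.17  ]), [np.float64(0.6588635764743604), np.float64(0.8511213872331763)]) tip (array([ 0.6096, -0.1028,  0.1211]), [np.float64(0.5749564025786361), np.float64(0.7594558455618141)]) mark (array([ 0.6008, -0.1351,  0.1002]), [np.float64(0.401327144402727), np.float64(0.5358486412754252)]) reg [ 0.5675 -0.103   0.    ] [ 0.5715 -0.0957  0.    ]
top knob_grip [([258.7, 258.7, 25.6, 34.5], 0.61, 542), ([306.8, 179.6, 20.3, 21.5], 0.56, 253)]
top regulator [([290.2, 172.8, 44.7, 46.7], 0.97, 1381), ([241.2, 238.7, 69.7, 74.3], 0.73, 2891)]
top mark [([298.2, 177.7, 36.3, 31.0], 0.96, 676), ([248.4, 249.9, 46.8, 53.4], 0.65, 1583)]
scene knob_grip [([247.8, 239.4, 21.1, 28.2], 0.82, 435), ([207.2, 127.9, 33.7, 42.0], 0.61, 837)]
scene regulator [([196.1, 127.9, 66.6, 94.2], 0.62, 4635), ([231.0, 240.3, 59.5, 66.9], 0.56, 2725)]
scene mark [([195.1, 138.2, 59.7, 41.9], 0.92, 1319), ([235.2, 241.7, 45.6, 39.2], 0.69, 960)]
```

View pics/c1.png

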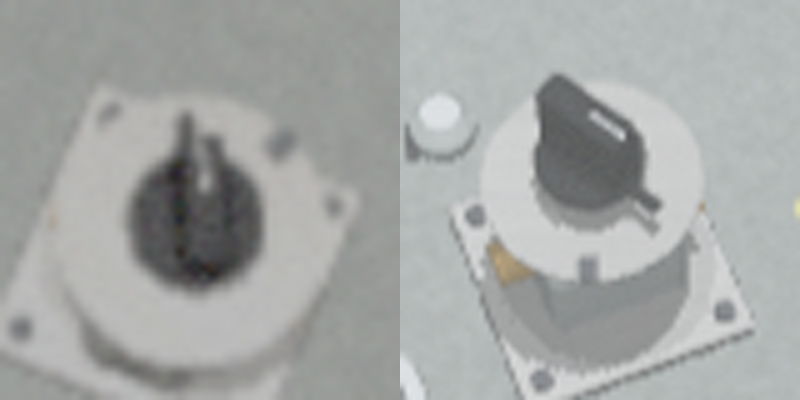

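The smaller regulator is at about row 188, col 316 in the top view and row 262, col 260 in the scene view. In the top view the pointer tip is at about (177, 314.5) and the dark tab at about (181, 326). Next I fit the pose to both views.

```bash
cat > fit.py <<'E'
from h import *
from scipy.optimize import least_squares
np.set_printoptions(precision=4,suppress=True)
T=cam("top");S=cam("scene")
ph=np.linspace(0,2*np.pi,200)
def pred(im,p):
    x,y,z,a,b=p; o=np.array([x,y,0])
    P=lambda r,t,h: proj(im,o+[r*np.cos(t),r*np.sin(t),h])
    rg=np.array([P(.048,t,z-.0375) for t in ph])
    w=[P(.038,a,z-.0285),P(.043,b,z-.0335)]
    return np.concatenate([w[0],w[1],[rg[:,0].min(),rg[:,0].max(),rg[:,1].min(),rg[:,1].max()]])
oT=[177,314.4,181.1,326.1,174.9,209.2,297.9,331.3]
oS=[266,271.6,278.4,258,241,281.2,236,281]
W=np.array([1,1,1,1,.7,.7,.7,.7])
for obs in(((T,oT),(S,oS)),((T,oT),),((S,oS),)):
    f=lambda p:np.concatenate([W*(pred(i,p)-o) for i,o in obs]+[[(p[2]-.141)/.004*.3]])
    r=least_squares(f,[.575,-.103,.141,0,-.8]); print(r.x,"dth",r.x[3]-r.x[4]); print(r.fun)
E
python3 fit.py
python3 - <<'E'
from h import *
s=bot.read_state(); print(s["force"],s["tool_rot"],s["opening"],s["clock"])
E
```

```text
[ 0.5719 -0.099   0.1352  0.1171 -0.808 ] dth 0.9251417171625149
[ 0.1752 -1.6783 -1.1027 -0.6471 -0.5052 -0.7236 -0.3692  0.3819  1.6422
 -0.1258 -0.7821 -0.9346 -0.4106 -0.4136 -0.7454 -0.8909 -0.4377]
[ 0.5698 -0.0984  0.1404 -0.0099 -0.8689] dth 0.8590663767499436
[ 0.4274  0.0083 -0.023   0.0249 -0.2417 -0.3394 -0.4588  0.411  -0.046 ]
[ 0.5739 -0.1004  0.1385  0.2123 -0.7701] dth 0.9824738308372343
[ 0.6807  1.0235 -0.4254 -0.0214 -0.2527 -0.1379 -0.7142 -0.7398 -0.1846]
[ 0.20285564  0.29566688 -0.60078339] [7.43087041e-06 1.29017931e-01 9.91642259e-01 6.53573389e-05] 0.08525930712667819 1.1
```

```bash
cat >> h.py <<'E'
from scipy.spatial.transform import Rotation as Ro
def yaw(a):
    R=np.array([[np.cos(a),np.sin(a),0],[np.sin(a),-np.cos(a),0],[0,0,-1]])
    q=Ro.from_matrix(R).as_quat(); return [q[3],q[0],q[1],q[2]]
def st():
    s=bot.read_state(); return np.round(np.r_[s["tcp_pos"]],4),"F",np.round(s["force"],1),"M",np.round(s["wrist_torque"],2),"g",round(s["grasp_force"],1),"op",round(s["opening"],4),"t",round(s["clock"],2),"j6",round(s["joint_pos"][5],3)
E
python3 - <<'E'
from h import *
xy=[.5719,-.0992]
for a in(.12,.12+np.pi): 
    for b in (a,a-.94): print(a,b,bot.solve_ik(xy+[.30],yaw(b)))
def ok(a): 
    q=[bot.solve_ik(xy+[.128],yaw(b)) for b in(a,a-1.0)]
    return 9 if any(x is None for x in q) else max(abs(x[5]) for x in q)
a=min((.12,.12+np.pi),key=ok); print("use",a,ok(a))
bot.movep(xy+[.30],yaw(a)); eoat.set_gripper(.05,20); print(*st())
print(bot.move_linear(xy+[.128],velocity=.08,max_force=6)); print(*st())
eoat.set_gripper(0.0,20); bot.pause(.3); print(*st())
E
```

```text
0.12 0.12 [-1.91561889e-01  2.94883375e-01  1.42841719e+00 -4.44089210e-16
  1.41829208e+00  1.25923444e+00]
0.12 -0.82 [-1.91561889e-01  2.94883375e-01  1.42841719e+00 -4.44089210e-16
  1.41829208e+00  2.19923444e+00]
3.2615926535897932 3.2615926535897932 [-1.91561889e-01  2.94883375e-01  1.42841719e+00 -4.44089210e-16
  1.41829208e+00 -1.88235822e+00]
3.2615926535897932 2.3215926535897933 [-1.91561889e-01  2.94883375e-01  1.42841719e+00 -4.44089210e-16
  1.41829208e+00 -9.42358216e-01]
use 3.2615926535897932 1.882358215778541
[ 0.5719 -0.0991  0.3   ] F [-0.2 -0.2 -0.9] M [-0.01 -0.01  0.03] g 0.0 op 0.05 t 4.3 j6 -1.882
False
[ 0.5721 -0.0992  0.1284] F [-0.   0.8  0.7] M [-0.   -0.04  0.02] g 0.0 op 0.0499 t 6.6 j6 -1.882
[ 0.5717 -0.0984  0.1281] F [-1.3  4.7  1.8] M [ 0.97  0.16 -0.16] g 19.5 op 0.016 t 7.29 j6 -1.882
```

```bash
python3 - <<'E'
from h import *
for y in(-.0982,-.0972):
    bot.move_linear([.5719,y,.128],velocity=.02); bot.pause(.2); print(y,*st())
E
```

```text
-0.0982 [ 0.5718 -0.0983  0.128 ] F [-0.9  2.   3.5] M [ 0.45  0.25 -0.19] g 19.5 op 0.0159 t 7.74 j6 -1.881
-0.0972 [ 0.572  -0.0979  0.1281] F [-1.3 -3.   2.4] M [-0.52  0.31 -0.18] g 19.6 op 0.0158 t 8.19 j6 -1.879
```

```bash
python3 - <<'E'
from h import *
p=[.5719,-.0978,.128]
bot.move_linear(p,velocity=.02); eoat.set_gripper(0,50); bot.pause(.2); print(*st())
for a in(-.15,-.45,-.65):
    bot.movep(p,yaw(a+np.pi)); bot.pause(.2); print(a,*st())
    F=bot.read_state()["force"]; n=np.array([-np.sin(a),np.cos(a)]); d=np.dot(F[:2],n)/5e3
    d=np.clip(d,-.0015,.0015); p[0]+=n[0]*d; p[1]+=n[1]*d
    bot.move_linear(p,velocity=.02); bot.pause(.15); print(np.round(p,4),*st())
E
```

```text
[ 0.5719 -0.098   0.128 ] F [-2.3 -2.6  2.4] M [-0.59  0.35 -0.19] g 53.7 op 0.0148 t 8.86 j6 -1.88
-0.15 [ 0.5719 -0.0979  0.128 ] F [-2.1 -3.   3.5] M [-0.62  0.34 -0.14] g 53.7 op 0.0149 t 9.43 j6 -1.611
[ 0.5718 -0.0985  0.128 ] [ 0.5719 -0.098   0.128 ] F [-1.6 -0.4  3.6] M [-0.01  0.27 -0.07] g 53.7 op 0.0153 t 9.82 j6 -1.611
-0.45 [ 0.5718 -0.098   0.128 ] F [-0.3  2.7  3.7] M [ 0.38  0.24 -0.09] g 53.7 op 0.015 t 10.42 j6 -1.312
[ 0.572 -0.098  0.128] [ 0.5719 -0.098   0.128 ] F [-2.2  1.8  3.8] M [ 0.26  0.4  -0.09] g 53.8 op 0.0149 t 10.82 j6 -1.311
-0.65 [ 0.5719 -0.098   0.128 ] F [-2.   1.8  3.7] M [ 0.21  0.45 -0.13] g 53.8 op 0.0151 t 11.32 j6 -1.112
[ 0.572 -0.098  0.128] [ 0.5719 -0.098   0.1279] F [-3.   1.3  4. ] M [ 0.27  0.54 -0.08] g 53.7 op 0.0147 t 11.72 j6 -1.111
```

```bash
cat > look.py <<'E'
import sys
from h import *
def out():
    eoat.set_gripper(.05); s=bot.read_state()["tcp_pos"]
    bot.move_linear([s[0],s[1],.22],velocity=.12)
    q=list(bot.read_state()["joint_pos"]); q[0]+=.8; bot.move_j(q)
def look(name):
    T=cam("top");S=cam("scene"); np.savez(name,T=T["pixels"],S=S["pixels"])
    def crop(im,r,c,h):
        p=im["pixels"][r-h:r+h,c-h:c+h,::-1]; p=np.clip(255*(p/255.)**.6,0,255).astype(np.uint8)
        return cv2.resize(p,(400,400),interpolation=cv2.INTER_CUBIC)
    cv2.imwrite(f"pics/{name}.png",np.hstack([crop(T,188,316,25),crop(S,265,260,40)]))
    for n in("top","scene"):
        for l in("knob_tip","mark"): print(n,l,[(np.round(d["centre"],1).tolist(),round(d["score"],2)) for d in nets.place_of(l,n)])
    return T,S
E
python3 - <<'E'
from look import *
out(); print(*st()); T,S=look("c2")
for im,r,c,h in((T,163,291,8),(S,225,220,5)):
    for z in(.1115,): print("axis px crop",(proj(im,[.5719,-.098,z])-[r,c])*h)
E
```

```text
[0.4692 0.341  0.2191] F [ 0.3 -0.1  0.3] M [-0.01 -0.06  0.01] g 0.0 op 0.0498 t 14.72 j6 -1.11
top knob_tip [([258.1, 266.6], 0.65), ([175.8, 322.2], 0.63)]
top mark [([182.2, 324.6], 0.87), ([254.7, 266.7], 0.87)]
scene knob_tip [([272.6, 260.3], 0.86), ([162.9, 244.6], 0.69)]
scene mark [([167.6, 242.4], 0.9), ([276.8, 258.2], 0.57)]
axis px crop [218.03358621 189.11832888]
axis px crop [159.00819501 186.90214221]
```

View pics/c2.png

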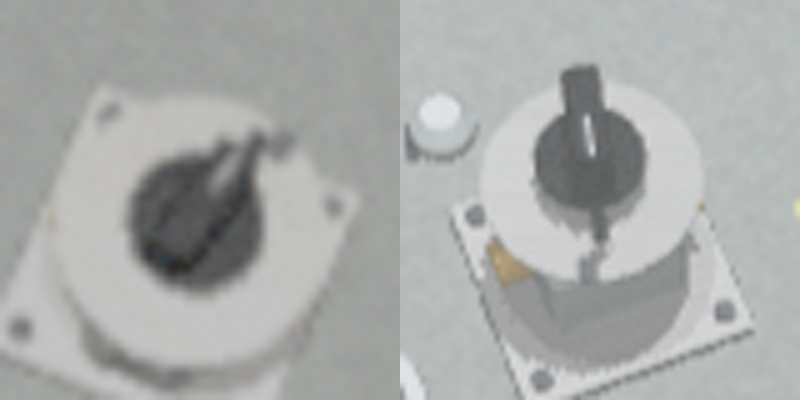

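```bash
python3 - <<'E'
from h import *
np.set_printoptions(precision=1,suppress=True)
T=cam("top");S=cam("scene")
for zg in(.136,.141):
  for n,im,r,c,h,ox in(("T",T,163,291,8,0),("S",S,225,220,5,400)):
    P=lambda rad,a,z:((proj(im,[.5719+rad*np.cos(a),-.098+rad*np.sin(a),z])-[r,c])*h)[::-1]+[ox,0]
    print(n,zg,"tip@-.65",P(.038,-.65,zg-.0285),"flange",P(0,0,zg-.025),"ringc",P(0,0,zg-.0375))
    ph=np.linspace(0,6.28,100); q=np.array([P(.048,a,zg-.0375) for a in ph]); print("  ring bbox",q.min(0),q.max(0))
    for a in(-.7,-.75,-.8,-.85,-.9): print("  tab",a,P(.043,a,zg-.0335),"rel flange",P(.043,a,zg-.0335)-P(0,0,zg-.025))
E
```

```text
T 0.136 tip@-.65 [251.2 132. ] flange [189.  218.3] ringc [186.2 224.4]
  ring bbox [48.3 89.1] [324.2 361.2]
  tab -0.7 [263. 127.] rel flange [ 74.  -91.3]
  tab -0.75 [267.8 130.9] rel flange [ 78.8 -87.4]
  tab -0.8 [272.4 135. ] rel flange [ 83.4 -83.3]
  tab -0.85 [276.8 139.3] rel flange [ 87.8 -78.9]
  tab -0.9 [280.9 143.9] rel flange [ 91.9 -74.4]
S 0.136 tip@-.65 [600.7 243.4] flange [587.  159.5] ringc [588.2 172.8]
  ring bbox [476.1  74.7] [700.1 275.6]
  tab -0.7 [597.9 259.9] rel flange [ 10.9 100.4]
  tab -0.75 [592.8 260.4] rel flange [  5.8 100.9]
  tab -0.8 [587.6 260.6] rel flange [  0.7 101.1]
  tab -0.85 [582.5 260.6] rel flange [ -4.5 101.1]
  tab -0.9 [577.4 260.4] rel flange [ -9.6 100.9]
T 0.141 tip@-.65 [252.6 129.1] flange [190.1 215.8] ringc [187.3 222. ]
  ring bbox [48.8 86.1] [326.  359.4]
  tab -0.7 [264.4 124.1] rel flange [ 74.3 -91.7]
  tab -0.75 [269.3 128. ] rel flange [ 79.1 -87.8]
  tab -0.8 [273.9 132.2] rel flange [ 83.7 -83.6]
  tab -0.85 [278.3 136.5] rel flange [ 88.1 -79.3]
  tab -0.9 [282.5 141.1] rel flange [ 92.3 -74.7]
S 0.141 tip@-.65 [600.3 238.3] flange [586.5 154.2] ringc [587.7 167.5]
  ring bbox [475.1  69.2] [700.1 270.6]
  tab -0.7 [597.4 254.9] rel flange [ 11.  100.7]
  tab -0.75 [592.3 255.4] rel flange [  5.8 101.2]
  tab -0.8 [587.1 255.6] rel flange [  0.7 101.4]
  tab -0.85 [582.  255.6] rel flange [ -4.5 101.4]
  tab -0.9 [576.8 255.4] rel flange [ -9.6 101.2]
```

```bash
python3 - <<'E'
from look import *
p=[.5719,-.098,.125]; a=-.65
bot.movep([p[0],p[1],.21],yaw(a+np.pi)); bot.move_linear(p,velocity=.1,max_force=8); 
eoat.set_gripper(0,50); bot.pause(.1); print(*st())
bot.movep(p,yaw(-.81+np.pi)); bot.pause(.3); print(*st())
out(); print(*st()); look("c3")
E
```

```text
[ 0.5722 -0.0981  0.1254] F [1.1 0.4 2.8] M [ 0.03 -0.01 -0.12] g 52.7 op 0.0154 t 18.28 j6 -1.11
[ 0.5722 -0.098   0.1252] F [-0.8  0.4  3.7] M [-0.06 -0.11 -0.15] g 53.0 op 0.0156 t 18.86 j6 -0.951
[0.4687 0.3407 0.2191] F [ 0.2 -0.1  0.4] M [-0.02 -0.02  0.05] g 0.0 op 0.0504 t 21.88 j6 -0.95
top knob_tip [([256.5, 265.7], 0.7), ([178.5, 327.0], 0.47), ([222.7, 202.4], 0.44)]
top mark [([254.4, 268.7], 0.88), ([182.2, 325.7], 0.71)]
scene knob_tip [([275.5, 256.4], 0.91), ([165.8, 243.0], 0.69)]
scene mark [([275.9, 258.3], 0.87), ([165.2, 243.3], 0.87), ([202.0, 407.5], 0.48)]
```

View pics/c3.png

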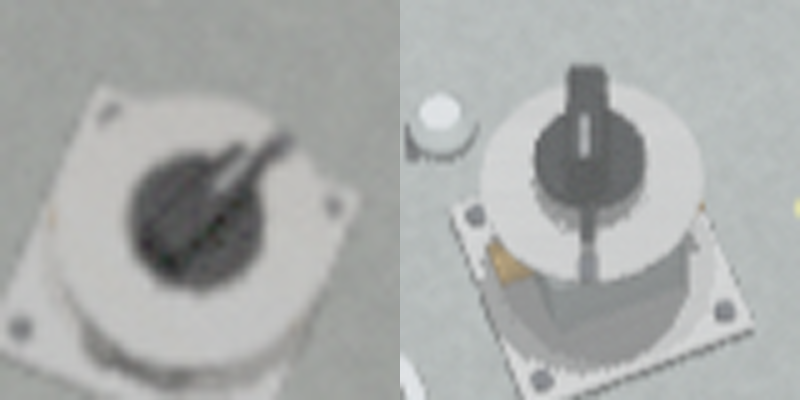

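The pointer now lines up with the tab in both views: scene column 588 against 589, and collinear in the top view. Next I grip and pull.

```bash
python3 - <<'E'
from look import *
p=[.5721,-.098,.125]; a=-.81
bot.movep([p[0],p[1],.21],yaw(a+np.pi)); bot.move_linear(p,velocity=.1,max_force=8); print(*st())
eoat.set_gripper(0,90); bot.pause(.2); print(*st())
z=p[2]; F=0
def fz(n=3):
    v=[]
    for _ in range(n): bot.pause(.02); v.append(bot.read_state()["force"][2])
    return -np.mean(v)
log=[]
while z<p[2]+.024:
    z+=.0004 if F<9 else .0002
    bot.move_linear([p[0],p[1],z],velocity=.01); F=fz(); log.append((round((z-p[2])*1e3,1),round(float(F),1)))
    if F>15.2: break
print(log); bot.pause(.6); print("held",fz(),*st())
E
```

```text
[ 0.5726 -0.0981  0.1256] F [-0.5  0.4 -0.6] M [-0.02  0.   -0.01] g 0.0 op 0.0501 t 24.84 j6 -0.95
[ 0.5723 -0.0981  0.1254] F [-0.5 -0.9  3.8] M [-0.12  0.09 -0.18] g 87.6 op 0.0148 t 25.45 j6 -0.95
[(0.4, -2.1), (0.8, -0.4), (1.2, 1.4), (1.6, 3.7), (2.0, 6.0), (2.4, 5.7), (2.8, 5.4), (3.2, 5.3), (3.6, 5.2), (4.0, 5.6), (4.4, 5.5), (4.8, 5.8), (5.2, 5.8), (5.6, 5.3), (6.0, 5.3), (6.4, 5.0), (6.8, 5.2), (7.2, 5.9), (7.6, 5.8), (8.0, 5.6), (8.4, 5.5), (8.8, 5.9), (9.2, 5.9), (9.6, 5.8), (10.0, 5.4), (10.4, 5.6), (10.8, 5.3), (11.2, 5.1), (11.6, 7.0), (12.0, 8.2), (12.4, 8.8), (12.8, 9.7), (13.0, 10.5), (13.2, 11.3), (13.4, 11.9), (13.6, 12.6), (13.8, 12.8), (14.0, 13.7), (14.2, 14.5), (14.4, 14.7), (14.6, 15.9)]
held 15.355801672689623 [ 0.572  -0.098   0.1376] F [  6.9  -3.5 -15.4] M [-0.64 -1.33 -0.1 ] g 87.7 op 0.0146 t 38.4 j6 -0.95
```

```bash
python3 - <<'E'
from look import *
z=.1396
for _ in range(8):
    F=-bot.read_state()["force"][2]
    if F<2.5: break
    z-=min(.0015,F*.0002*.8); bot.move_linear([.5721,-.098,z],velocity=.02); bot.pause(.05)
print(z,*st()); out(); print(*st()); look("c4")
E
```

```text
0.13552434553572096 [ 0.5721 -0.098   0.1359] F [ 2.6 -2.8 -2.3] M [-0.51 -0.61 -0.13] g 89.8 op 0.0151 t 39.3 j6 -0.95
[0.4686 0.3409 0.2192] F [-0.1 -0.2 -0.6] M [-0.    0.02 -0.03] g 0.0 op 0.0499 t 42.24 j6 -0.95
top knob_tip [([178.4, 324.8], 0.78)]
top mark [([256.7, 269.0], 0.83), ([182.3, 326.9], 0.82), ([230.5, 312.8], 0.3), ([161.6, 378.2], 0.26)]
scene knob_tip [([163.6, 242.8], 0.85), ([305.3, 330.0], 0.47)]
scene mark [([165.9, 243.9], 0.98), ([278.4, 256.0], 0.92)]
```

View pics/c4.png

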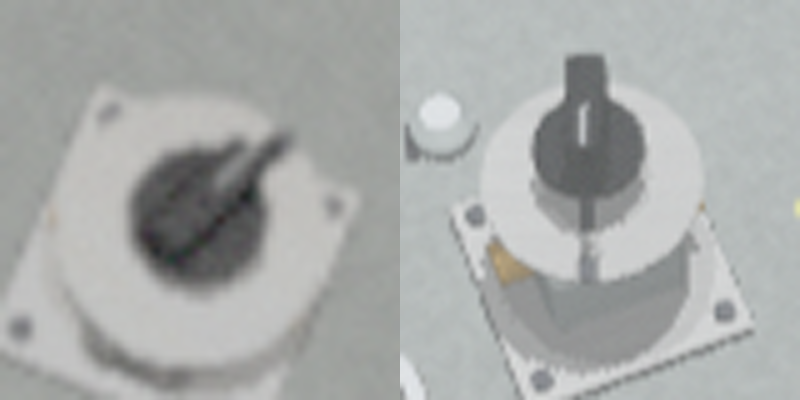

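The knob stands about 10 mm higher: in the scene crop the flange moved up from row 158 to row 147. The pointer is still over the tab, at crop columns 587 and 589.

```bash
python3 -c "
from plant import bot
print(bot.finish_job())"
```

```text
the job is handed in; nothing more can be done
None
```

I turned the knob clockwise to the tab, pulled it about 10 mm out to its stop with about 15.4 N held for over half a second, then let go with it on the mark and handed in at about 42 s; the hand-in call did not return a verdict.

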